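# Fill the desk caddy and hang it on the rail

### The job

Put the glue stick and the red box of staples into the green desk caddy, and hang the caddy by the middle of its oak grip on the empty hook of the rail, so that it hangs straight and still with both things in it. Keep the caddy upright, and leave everything else on the desk where it stands.

Things in the scene. Friction and masses are not known exactly. Their poses are not given: they have to be found in the camera images.
- caddy: The sage-green desk caddy to fill and hang: open metal tub, 110 mm (x) by 130 mm (y), 70 mm high, walls and floor 4 mm, with a fixed oak grip bar along y over its middle. The mouth is open from 8 to 51 mm on either side of the middle, in +x and in -x. Origin: centre of the underside, z up. About 0.3 kg (0.24 to 0.43). Stands at the left or the right; a half turn makes no difference.
- caddy_grip (a point): Centre of the oak grip, 162 mm above the caddy's underside, axes as the caddy. Bar 16 mm wide (x), 119 mm long (y), 14 mm high: underside 155 mm, top 169 mm above the caddy's underside. Flat steel straps 14 mm wide, 3 mm thick carry it at y = -61 and +61 mm, up to 172 mm. Between tub and grip all is open: a hook enters under the bar along the caddy's x.
- glue: Glue stick standing on its end: cylinder 28 mm in diameter, 92 mm high, yellow with an orange cap. Origin: centre of its underside. About 45 g.
- glue_center (a point): Middle of the glue stick, 46 mm up its axis.
- staples: Small red box of staples with a white label, 28 mm in its x, 54 mm in its y, 36 mm high, closed and rigid. Origin: centre of its underside. About 70 g.
- staples_center (a point): Middle of the staple box, 18 mm above its underside.
- stand: Fixed accessory rail: a dark steel tube 14 mm thick and 560 mm long along the stand's y, its axis 200 mm above the desk, on two uprights (18 mm thick, at both ends, y = -280 and +280 mm) with flat foot plates. Three hooks are clipped on it about 160 mm apart. Origin on the desk under the middle of the rail.
- hook_free: The empty hook on the rail, fixed: brass J of 8 mm round bar. Origin on the rail's axis (200 mm above the desk); it reaches along its own -x (to the robot), y along the rail, z up. From a black clip the bar rises to 71 mm above the origin, bends forward, dips to the seat (x -56 to -74 mm, upper surface at z 45 mm), and ends in an upturned tip at x -97 mm, its top at z 64 mm.
- hook_seat (a point): Middle of the empty hook's seat, on its upper surface, 245 mm above the desk, 65 mm in front of the rail's axis; axes as the hook. The underside of a hung bar rests here. The tip stands 19 mm above the seat, 32 mm before its middle; the bar behind rises to 26 mm above it. The trough is wide enough for a 16 mm bar with 8 mm to spare each side.
- hook_tape: A hook of the same form, in use: a roll of paper tape, 92 mm in diameter and 19 mm wide, hangs on it, face on. Fixed. Origin on the rail's axis, reaches along its own -x (to the robot), y along the rail.
- hook_scissors: A hook of the same form, in use: scissors with orange handles hang on it, from 56 mm in its -y to 24 mm in its +y and to 120 mm below the rail's axis. Fixed. Origin on the rail's axis, reaches along its own -x (to the robot), y along the rail.
- caddy_grey: Another caddy of exactly the same form, painted grey and full of stationery (its contents up to 80 mm high); not to be touched. Origin: centre of its underside.
- sharpener: Round pencil sharpener, clear with a blue top, 38 mm in diameter, 48 mm high. Stays. Origin: centre of its underside.
- mug: Blue mug, 82 mm in diameter, 95 mm high, handle at its +y. Stays. Origin: centre of its underside.
- penpot: Dark pot with pens, 80 mm in diameter, 180 mm high with the pens, beyond the rail. Stays. Origin: centre of its underside.
- dispenser: Black tape dispenser, 55 mm by 150 mm (its y), 96 mm high. Stays. Origin: centre of its underside.
- notebook: Dark blue notebook, 150 mm by 210 mm (its y), 16 mm thick, lying under the rail. Stays. Origin: centre of its underside.
Things that resemble listed ones, but are neither listed nor needed, are in the scene too. Several things look just like the glue: the one meant starts nearest to the robot's base.

How it is judged (in metres and radians):
At the end, for the whole second after the job is handed in: The green caddy hangs by its grip on the empty hook, at rest: grip down on the seat, its middle within 22 mm of the seat's middle along and across the rail, upright within 0.22 rad, grip along the rail within 0.35 rad; glue stick and staple box are in its tub (x of caddy_grip in the frame of hook_seat between -0.022 and 0.022 m and y of caddy_grip in the frame of hook_seat between -0.022 and 0.022 m and z of caddy_grip in the frame of hook_seat between 0 and 0.018 m and contact force between caddy and hook_free above 1 N and angle between caddy's own z axis and vertical below 0.22 rad and angle between the y axis of caddy and the y axis of hook_free, either way round below 0.35 rad and linear speed of caddy below 0.05 m/s and angular speed of caddy below 0.4 rad/s and x of glue_center in the frame of caddy between -0.054 and 0.054 m and y of glue_center in the frame of caddy between -0.064 and 0.064 m and z of glue_center in the frame of caddy between 0 and 0.085 m and x of staples_center in the frame of caddy between -0.054 and 0.054 m and y of staples_center in the frame of caddy between -0.064 and 0.064 m and z of staples_center in the frame of caddy between 0 and 0.085 m); the robot touches nothing.
It fails at once if another thing on the desk is shoved more than 30 mm or tipped over (distance of any of caddy_grey, sharpener, mug, penpot, dispenser, notebook from where it was at the start of the episode above 0.03 m or angle between any of caddy_grey, sharpener, mug, penpot, dispenser, notebook's own z axis and vertical above 0.5 rad).
It fails at once if the green caddy is tipped by more than 0.6 rad (angle between caddy's own z axis and vertical above 0.6 rad).
It also fails if it takes over 72 s, if anything falls off the work surface, if the arm or the gripper's body presses on something with over 40 N, if the wrist force passes 120 N, or if a joint passes its speed limit or range.

### The arm

A 6-joint arm with a two-finger parallel gripper is mounted at the origin on the work surface. World frame = base frame: x ahead of the robot, y to its left, z up, the work surface at z = 0. Lengths are in m, angles in degrees, forces in N, time in s.
With the tool pointing down it reaches from about 0.325 to 0.85 m from the base axis. Payload 15.5 kg.
Tool frame: the origin (TCP) lies at the very end of the fingers, on their centre line; the grasp point (between the pads) lies arm.grip_depth behind it (arm.grip_depth is the distance from the TCP to the grasp point, in m); z points along the fingers, y is the line along which they close (so a half turn about z gives the same grasp; the last joint's range is limited). The gripper opens to 91 mm and grips with 3 to 60 N. Pads are 32 mm wide; open, the fingers measure 118 mm over their backs; the gripper's body (76 mm by 178 mm) begins 60 mm behind the grasp point.
Start: joints at [-73.31, 28.281, 77.091, -0, 74.628, -5.472], TCP at [0.236, -0.579, 0.214] pointing down, gripper open.
Joint ranges: [-166.48, 166.48], [-47.26, 123.95], [12.59, 153.08], [-70.14, 250.14], [6.76, 159.57], [-176.63, 176.63]. Speed limits (degrees/s): [108.29, 108.29, 147.25, 172.46, 172.46, 172.46].

### API

Orientations are given as a 3x3 rotation matrix whose columns are the frame's x, y, z axes.
In Python, from rig import arm gives the robot as it stands. Calls block until the motion is done:
- arm.move_to(position, orientation): joint-space move of the TCP to a pose.
- arm.move_l(position, orientation=None, feed=0.15): straight line of the TCP; orientation=None keeps the orientation; feed is the mean speed in m/s.
- arm.move_joints(angles): joint-space move.
- arm.grip(opening): finger opening in m; the grip force is fixed at half the most; returns when the fingers have stopped.
- arm.sleep(seconds).
- arm.solve_ik(position, orientation): joint angles nearest the present ones, or None.
- arm.snapshot(name): name is "side" or "top"; returns the picture (400x640x3 uint8, red, green, blue); there is no depth.
- arm.get_calibration(name): a dict with "intrinsics" (3x3 intrinsics, pixels), "k1" (the pictures are not rectified: a ray, as slopes to the right and down, at radius r is drawn at 1 + k1 r^2 times it, then the intrinsics apply), "cam_to_world" (4x4, takes a point from camera to world coordinates). Camera axes: x right, y down, z forward; pixel columns grow to the right and rows downward; lengths in m; the calibration is good to about 2 mm. A picture is of the moment at which its call begins. get_calibration takes no time and is no camera call.
A pose or a line that the arm cannot do raises arm.Unreachable and nothing moves.
- arm.sign_off(): hands the job in; it is judged then, once.
Readings, each from a call of its own:
- arm.current_t(): time.
- arm.current_joint_positions(): joint angles.
- arm.current_dq(): joint speeds.
- arm.current_tau(): joint torques, N m.
- arm.current_ee_pos(): TCP position.
- arm.current_tool_rot(): TCP orientation.
- arm.current_force(): force on the tool from outside, world axes, zero at the start.
- arm.current_torque(): the same for the moment, N m.
- arm.current_width(): finger opening in m.
- arm.current_grasp_force(): force on a finger pad.
Only numpy, scipy, OpenCV 4.12 (cv2) and the standard library are available. Lean on these libraries where they do the work, as an engineer would, in place of code of your own. Each camera call takes 0.05 s, during which the arm holds its last target. There are 200 camera calls.

## Working session

There is one attempt and no reset: what is moved stays moved. The work goes in short steps, each a Python script; the robot and the scene stay as the last script left them, time stands still between calls to the robot, and variables do not carry over. Pictures are saved under pics/ and viewed, at most 12 in all, crops included, and the job is handed in when it is done.

```bash
mkdir -p pics; ls; python3 - <<'E'
from rig import arm
import cv2,numpy as np
np.set_printoptions(precision=4,suppress=True)
for n in("top","side"):
    cv2.imwrite(f"pics/{n}0.png",arm.snapshot(n)[:,:,::-1]); print(n,arm.get_calibration(n))
print(arm.grip_depth,arm.current_tool_rot(),arm.current_t(),arm.current_width())
E
```

```text
pics
top {'intrinsics': array([[377.9979,   0.    , 321.7925],
       [  0.    , 377.9979, 200.3481],
       [  0.    ,   0.    ,   1.    ]]), 'k1': -0.026617291502554017, 'cam_to_world': array([[-0.0111, -0.9868,  0.1617,  0.3906],
       [-0.9999,  0.0098, -0.0087,  0.0031],
       [ 0.007 , -0.1618, -0.9868,  1.44  ],
       [ 0.    ,  0.    ,  0.    ,  1.    ]])}
side {'intrinsics': array([[387.157 ,   0.    , 319.5745],
       [  0.    , 387.157 , 201.5684],
       [  0.    ,   0.    ,   1.    ]]), 'k1': 0.012269384873945827, 'cam_to_world': array([[-0.7501, -0.4431,  0.4909,  0.0394],
       [-0.6612,  0.4868, -0.5709,  0.6541],
       [ 0.014 , -0.7528, -0.6581,  0.947 ],
       [ 0.    ,  0.    ,  0.    ,  1.    ]])}
0.0188 [[ 0.9261  0.3772 -0.0003]
 [ 0.3772 -0.9261  0.001 ]
 [ 0.0001 -0.0011 -1.    ]] 0.1 0.09158737163808245
```

View pics/top0.png

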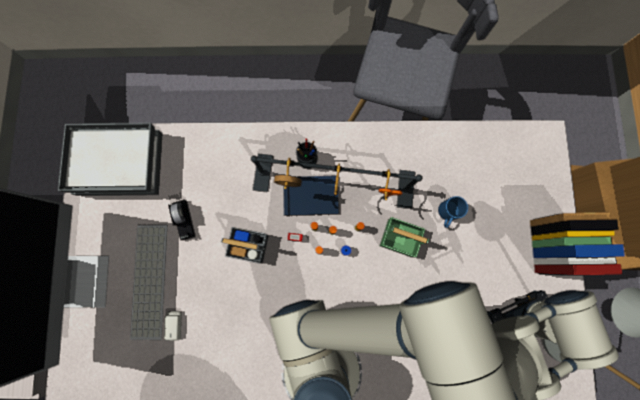

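View pics/side0.png

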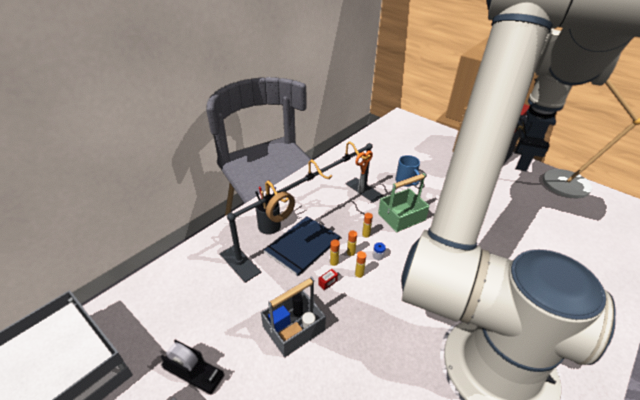

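The top view shows the green caddy at (404,237), red staples at (297,237), four glue-like sticks with the nearest at (319,250), and the sharpener at (346,251). The rail runs from (262,160) to (420,177), and its empty hook is near (338,172). Next I'll measure positions and zoom in.

```bash
cat > h.py <<'E'
import numpy as np,cv2
from rig import arm
np.set_printoptions(precision=4,suppress=True)
def ray(n,uv):
    c=arm.get_calibration(n);K=c["intrinsics"]
    d=(np.atleast_2d(np.array(uv,float))-K[:2,2])/[K[0,0],K[1,1]]
    s=d.copy()
    for _ in range(8): s=d/(1+c["k1"]*(s**2).sum(1,keepdims=True))
    T=c["cam_to_world"]
    return T[:3,3],np.c_[s,np.ones(len(s))]@T[:3,:3].T
def onz(n,uv,z):
    o,d=ray(n,uv); return o+d*((z-o[2])/d[:,2:])
def tri(a,b):
    (o1,d1),(o2,d2)=ray("top",a),ray("side",b);d1,d2=d1[0],d2[0]
    t=np.linalg.lstsq(np.c_[d1,-d2],o2-o1,rcond=None)[0]
    p,q=o1+t[0]*d1,o2+t[1]*d2
    return (p+q)/2,np.linalg.norm(p-q)
def proj(n,P):
    c=arm.get_calibration(n);T=c["cam_to_world"];p=(np.atleast_2d(P)-T[:3,3])@T[:3,:3]
    s=p[:,:2]/p[:,2:];s=s*(1+c["k1"]*(s**2).sum(1,keepdims=True));K=c["intrinsics"]
    return s*K[0,0]+K[:2,2]
def blobs(im,lo,hi,roi,mn=8):
    hsv=cv2.cvtColor(im,cv2.COLOR_RGB2HSV);m=cv2.inRange(hsv,np.array(lo),np.array(hi))
    x0,y0,x1,y1=roi;k=np.zeros_like(m);k[y0:y1,x0:x1]=m[y0:y1,x0:x1]
    n,l,s,c=cv2.connectedComponentsWithStats(k)
    return [(s[i].tolist(),c[i],np.argwhere(l==i)[:,::-1]) for i in range(1,n) if s[i,4]>=mn]
E
python3 - <<'E'
from h import *
t=arm.snapshot("top");s=arm.snapshot("side")
for nm,lo,hi in(("orange",(6,150,120),(14,255,255)),("yellow",(15,150,100),(30,255,255)),("red",(0,150,80),(4,255,255)),("red2",(172,120,80),(180,255,255)),("green",(40,40,30),(85,255,255))):
    for n,im,roi in(("top",t,(215,130,480,275)),("side",s,(210,120,440,360))):
        for st,c,_ in blobs(im,lo,hi,roi): print(nm,n,st,c)
cv2.imwrite("pics/tz.png",cv2.resize(t[140:280,235:435,::-1],None,fx=4,fy=4,interpolation=cv2.INTER_CUBIC))
cv2.imwrite("pics/sz.png",cv2.resize(s[135:285,240:440,::-1],None,fx=4,fy=4,interpolation=cv2.INTER_CUBIC))
E
```

```text
orange top [379, 188, 22, 6, 67] [389.4776 190.5672]
orange top [311, 222, 7, 7, 40] [314.075 225.2  ]
orange top [357, 222, 8, 7, 43] [360.1628 225.3256]
orange top [329, 226, 8, 7, 45] [332.5556 229.1333]
orange top [316, 246, 7, 8, 41] [318.8537 249.6829]
orange side [356, 151, 16, 13, 55] [362.3273 155.1091]
orange side [359, 161, 5, 4, 9] [361.1111 162.7778]
orange side [365, 213, 7, 11, 61] [367.6721 217.6721]
orange side [349, 231, 8, 11, 70] [352.0143 235.7571]
orange side [331, 239, 8, 13, 79] [334.1646 244.7848]
orange side [357, 251, 9, 13, 85] [360.8353 257.1529]
yellow top [287, 159, 3, 8, 17] [288.     162.4118]
yellow top [337, 165, 3, 8, 19] [337.9474 168.3684]
yellow top [275, 169, 18, 20, 102] [284.451 178.549]
yellow top [385, 170, 5, 19, 34] [387.3529 177.9118]
yellow top [335, 175, 3, 20, 36] [336.0278 184.3333]
yellow top [384, 191, 4, 9, 21] [385.4762 194.3333]
yellow top [231, 247, 15, 9, 92] [237.9783 251.1522]
yellow side [355, 149, 4, 6, 11] [356.6364 152.    ]
yellow side [361, 154, 10, 6, 23] [365.5217 156.5217]
yellow side [309, 160, 5, 6, 10] [310.5 161.9]
yellow side [318, 169, 5, 7, 13] [319.4615 171.7692]
yellow side [266, 181, 12, 14, 44] [270.2727 187.2955]
yellow side [281, 197, 8, 5, 12] [284.8333 199.1667]
yellow side [363, 224, 8, 13, 72] [365.9861 230.2222]
yellow side [348, 241, 7, 14, 71] [351.2817 247.5211]
yellow side [331, 250, 7, 15, 82] [333.7439 257.9756]
yellow side [356, 264, 8, 13, 89] [359.4719 270.1011]
red top [288, 233, 3, 7, 13] [288.6923 236.1538]
red top [299, 234, 4, 7, 18] [300.6667 237.    ]
red side [319, 269, 19, 20, 97] [326.1546 279.4536]
green top [304, 154, 3, 4, 10] [305.2 155.5]
green top [380, 217, 45, 40, 1018] [401.7711 237.6189]
green side [379, 180, 50, 52, 1497] [403.1764 208.6012]
```

View pics/tz.png

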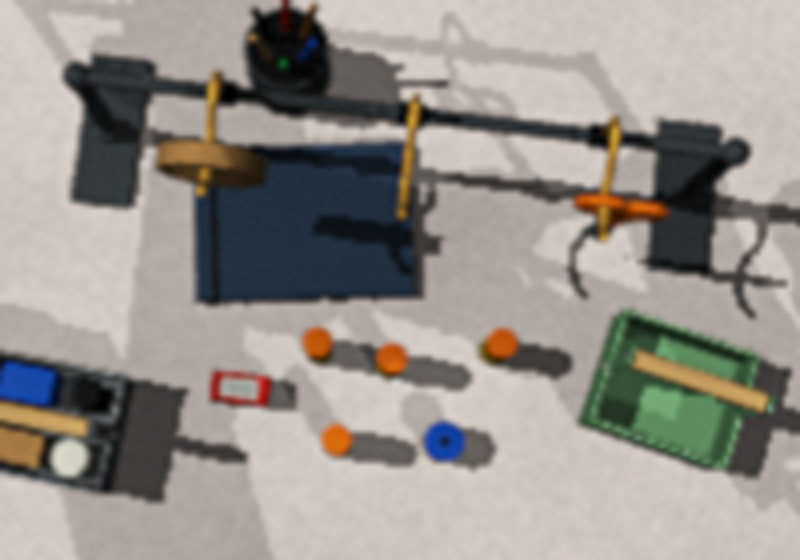

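View pics/sz.png

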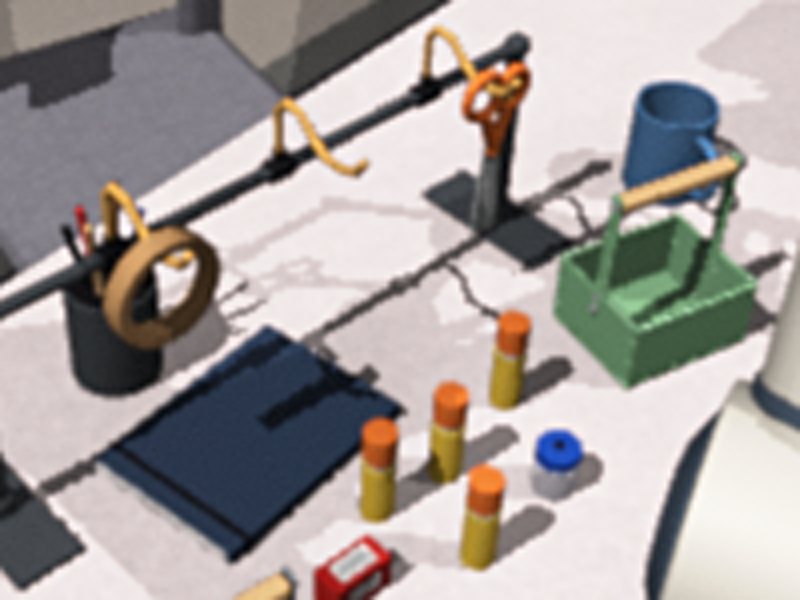

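The zoomed top view (offset 235,140, ×4) shows the free hook's tip at (402,215) and its root at (415,100). The rail ends are at (75,75) and (738,150), the oak grip runs from (640,358) to (765,400), and the staples are centred at (240,388). The side zoom (offset 240,135) shows the same layout, with the hook tip at about (365,167).

```bash
python3 - <<'E'
from h import *
t=arm.snapshot("top");s=arm.snapshot("side")
Z=lambda u,v:(235+(u+.5)/4-.5,140+(v+.5)/4-.5)
S=lambda u,v:(240+(u+.5)/4-.5,135+(v+.5)/4-.5)
for g in((314.1,225.2),(360.16,225.3),(332.56,229.1),(318.85,249.7)):
    p=onz("top",g,.09)[0];print("glue",p,np.hypot(*p[:2]))
print("glue side", onz("side",[(360.8,257.15)],.078)); 
print("tri",tri((318.85,249.7),(360.8,254)))
print("sharp",onz("top",[Z(444,440)],.048), "rail",onz("top",[Z(75,75),Z(738,150)],.2))
a,b=onz("top",[Z(75,75),Z(738,150)],.2);print("rail yaw",np.degrees(np.arctan2(*(a-b)[[1,0]]))-90,np.linalg.norm(a-b),(a+b)/2)
print("hook tip",onz("top",[Z(402,215)],.264),tri(Z(402,214),S(365,166)),"root",onz("top",[Z(415,100)],.271),"seatside")
# staples: red or white label
hsv=cv2.cvtColor(t,cv2.COLOR_RGB2HSV)
m=((hsv[...,0]<8)|(hsv[...,0]>170))&(hsv[...,1]>110)&(hsv[...,2]>60)
k=np.zeros(m.shape,np.uint8);k[228:246,283:307]=m[228:246,283:307]
c=np.argwhere(k)[:,::-1].astype(np.float32)
P=onz("top",c,.036)[:,:2].astype(np.float32);print("staples",len(c),cv2.minAreaRect(P))
# grip
for n,im,roi in(("top",t,(385,217,435,250)),("side",s,(390,165,432,195))):
    B=sorted(blobs(im,(10,60,100),(24,255,255),roi,5),key=lambda b:-b[0][4])
    q=B[0][2].astype(np.float32);print(n,B[0][:2],cv2.minAreaRect(q))
    P=onz(n,q,.169)[:,:2].astype(np.float32);print(" grip",P.mean(0),cv2.minAreaRect(P))
# tub rim
B=max(blobs(t,(40,40,30),(85,255,255),(370,205,440,265)),key=lambda b:b[0][4])
print("rim",cv2.minAreaRect(onz("top",B[2],.07)[:,:2].astype(np.float32)))
E
```

```text
glue [0.5219 0.0197 0.09  ] 0.5222978862925541
glue [ 0.5198 -0.1453  0.09  ] 0.5397518269271842
glue [ 0.5073 -0.0462  0.09  ] 0.5093462420496634
glue [0.4347 0.0036 0.09  ] 0.43467040174293725
glue side [[0.4343 0.0047 0.078 ]]
tri (array([0.4353, 0.0039, 0.0903]), np.float64(0.0014515521867295722))
sharp [[ 0.4352 -0.0943  0.048 ]] rail [[ 0.7401  0.2222  0.2   ]
 [ 0.6698 -0.3368  0.2   ]]
rail yaw -7.163608721863554 0.5633865338625281 [ 0.705  -0.0573  0.2   ]
hook tip [[ 0.6052 -0.0497  0.264 ]] (array([ 0.6059, -0.0509,  0.2572]), np.float64(0.003235858175225374)) root [[ 0.6969 -0.0613  0.271 ]] seatside
staples 57 ((0.48518508672714233, 0.0920555368065834), (0.05379708856344223, 0.027332322672009468), 83.09496307373047)
top ([393, 227, 34, 16, 168], array([409.9286, 234.8988])) ((409.89892578125, 234.7919158935547), (34.49199676513672, 5.052041053771973), 19.09349250793457)
 grip [ 0.478  -0.3036] ((0.4783936142921448, -0.30344873666763306), (0.11531365662813187, 0.017178500071167946), 70.12420654296875)
side ([395, 174, 30, 15, 153], array([409.098 , 180.3595])) ((409.3218994140625, 180.1917724609375), (5.266852378845215, 30.430702209472656), 69.44395446777344)
 grip [ 0.4727 -0.2975] ((0.473423570394516, -0.29622116684913635), (0.12268123775720596, 0.0232381671667099), 70.66731262207031)
rim ((0.4765765070915222, -0.3034437298774719), (0.14683811366558075, 0.11317914724349976), 69.9661636352539)
```

```bash
cat >> h.py <<'E'
D=np.deg2rad
def frame(yaw): return np.array([np.cos(yaw),np.sin(yaw),0]),np.array([-np.sin(yaw),np.cos(yaw),0])
def tool(c,l=None,th=0,flip=1):
    """closing axis c (horizontal), body leaning towards l by th"""
    z=-np.array([0,0,np.cos(th)])
    if l is not None: z=z-np.sin(th)*l
    y=flip*c; return np.c_[np.cross(y,z),y,z]
def tcp(g,R): return np.array(g)+arm.grip_depth*R[:,2]
CYAW=D(-19.9);CAD=np.array([.4775,-.3035,0]);cx,cy=frame(CYAW)
SYAW=D(83.1-90);STA=np.array([.4852,.0920,0]);sx,sy=frame(SYAW)
GLU=np.array([.4350,.0040,0])
HYAW=D(-7.16);SEAT=np.array([.6399,-.0542,.245]);hx,hy=frame(HYAW)
TH=D(18);GX=.0325
U=np.array([0,0,1.])
E
python3 - <<'E'
from h import *
t=arm.snapshot("top")
b=max(blobs(t,(10,60,100),(24,255,255),(215,230,260,275),5),key=lambda b:b[0][4])
print("grey grip",cv2.minAreaRect(onz("top",b[2],.169)[:,:2].astype(np.float32)))
for flip in(1,-1):
  for nm,g,c,l in [("stap near",STA+.024*U,sy,-sx),("stap place near",CAD-GX*cx+.07*U,cy,-cx),("stap place hi",CAD-GX*cx+.26*U,cy,-cx),
    ("stap far",STA+.024*U,sy,sx),("far place",CAD+GX*cx+.068*U,cy,cx),("far place hi",CAD+GX*cx+.26*U,cy,cx),
    ("glue far",GLU+.061*U,frame(0)[1],frame(0)[0]),("glue near",GLU+.061*U,frame(0)[1],-frame(0)[0])]:
    R=tool(c,l,TH,flip);print(flip,nm,arm.solve_ik(tcp(g,R),R))
  for nm,g,c in [("grip",CAD+cy*.029+.162*U,cx),("lift",CAD+cy*.029+.3*U,cx),("hang",SEAT+hy*.029+.007*U,hx),("pre",SEAT+hy*.029-.09*hx+.04*U,hx)]:
    R=tool(c,None,0,flip);print(flip,nm,arm.solve_ik(tcp(g,R),R))
E
```

```text
grey grip ((0.45659139752388, 0.2699349522590637), (0.11768028885126114, 0.017513133585453033), 78.27713012695312)
1 stap near [  6.6156  35.71   120.9683 -35.6727   7.1141 -41.6601]
1 stap place near [ -44.2154   30.7328  114.0636   21.7973   20.0395 -133.8459]
1 stap place hi [ -44.2154   12.1572  101.5482    9.534    50.1931 -119.3916]
1 stap far [  1.9465  42.4129  92.7451   3.0663  62.675  -82.9887]
1 far place [ -34.9167   44.9367   74.9049   -4.7019   77.622  -103.3026]
1 far place hi [ -34.9167   34.0021   64.5631   -4.6476   98.8292 -105.0275]
1 glue far [ -5.9323  36.3297  99.815   -2.0772  61.7808 -94.6613]
1 glue near None
1 grip [-35.6508  27.7153  91.2003  -0.      61.0845 -15.7508]
1 lift [-35.6508  19.5849  80.7598  -0.      79.6552 -15.7508]
1 hang [-7.5726 28.9188 72.7355 -0.     78.3457 -0.4126]
1 pre [-7.64   19.7829 82.8829 -0.     77.3342 -0.48  ]
-1 stap near [  6.6156  35.71   120.9683 -35.6727   7.1141 138.3399]
-1 stap place near [-44.2154  30.7328 114.0636  21.7973  20.0395  46.1541]
-1 stap place hi [-44.2154  12.1572 101.5482   9.534   50.1931  60.6084]
-1 stap far [ 1.9465 42.4129 92.7451  3.0663 62.675  97.0113]
-1 far place [-34.9167  44.9367  74.9049  -4.7019  77.622   76.6974]
-1 far place hi [-34.9167  34.0021  64.5631  -4.6476  98.8292  74.9725]
-1 glue far [-5.9323 36.3297 99.815  -2.0772 61.7808 85.3387]
-1 glue near None
-1 grip [-35.6508  27.7153  91.2003  -0.      61.0845 164.2492]
-1 lift [-35.6508  19.5849  80.7598  -0.      79.6552 164.2492]
-1 hang None
-1 pre None
```

```bash
python3 - <<'E'
from h import *
R=tool(frame(0)[1])                       # glue: vertical tool, closing along y
arm.move_to(tcp(GLU+.20*U,R),R)
arm.grip(.06); arm.move_l(tcp(GLU+.079*U,R),feed=.15)
arm.grip(.0); print("w",arm.current_width(),arm.current_grasp_force())
arm.move_l(tcp(GLU+.30*U,R),feed=.25)
R=tool(cy); P=CAD+.0300*cx-.012*cy
arm.move_to(tcp(P+.30*U,R),R)
print("w",arm.current_width(),arm.current_ee_pos()-tcp(P+.30*U,R),arm.current_t())
s=arm.snapshot("side");cv2.imwrite("pics/s1.png",cv2.resize(s[60:260,300:500,::-1],None,fx=3,fy=3))
R2=tool(frame(SYAW)[1],-sx,D(8));print(arm.solve_ik(tcp(STA+.03*U,R2),R2),arm.solve_ik(tcp(STA+.2*U,R2),R2))
E
```

```text
w 0.027435133776907126 30.066789253614843
w 0.02732722593633006 [ 0.0001  0.0013 -0.0001] 7.0667
[  4.9156  34.5565 112.9139  -3.9034  24.7475 -74.7503] [  4.9156  16.9991 103.507   -2.0816  51.6797 -77.0051]
```

View pics/s1.png

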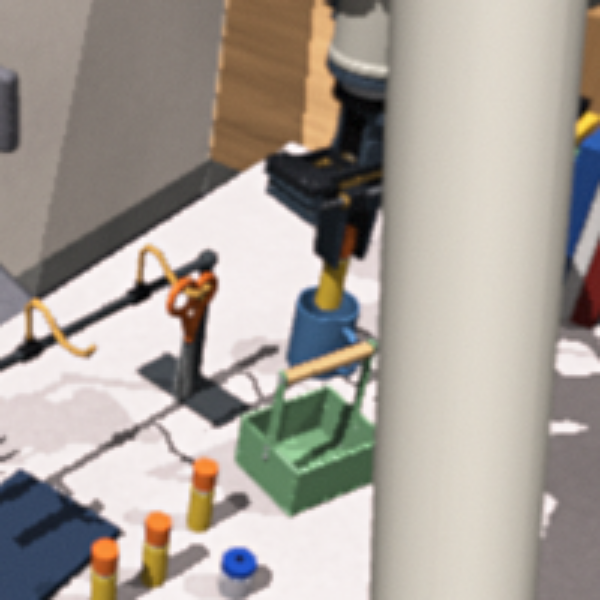

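The glue stick is held upright above the caddy, at about (335,270) in the crop. I'll place it, then pick up the staples.

```bash
python3 - <<'E'
from h import *
R=tool(cy); P=CAD+.0300*cx-.012*cy
arm.move_l(tcp(P+.118*U,R),feed=.12); print("F",arm.current_force())
arm.grip(.05); arm.sleep(.3); arm.move_l(tcp(P+.30*U,R),feed=.25)
R=tool(sy,-sx,D(8))
arm.move_to(tcp(STA+.20*U,R),R); arm.grip(.08)
t=arm.snapshot("top");cv2.imwrite("pics/t2.png",cv2.resize(t[140:280,235:435,::-1],None,fx=4,fy=4,interpolation=cv2.INTER_CUBIC))
arm.move_l(tcp(STA+.030*U,R),feed=.12); print("F",arm.current_force())
arm.grip(0); print("w",arm.current_width(),arm.current_grasp_force())
arm.move_l(tcp(STA+.28*U,R),feed=.25); print("w",arm.current_width(),arm.current_t())
E
```

```text
F [ 0.1225 -0.3109  0.0608]
F [-0.0712  0.0353  0.5917]
w 0.05380669285198134 30.000988841056824
w 0.05393137537867242 16.0
```

View pics/t2.png

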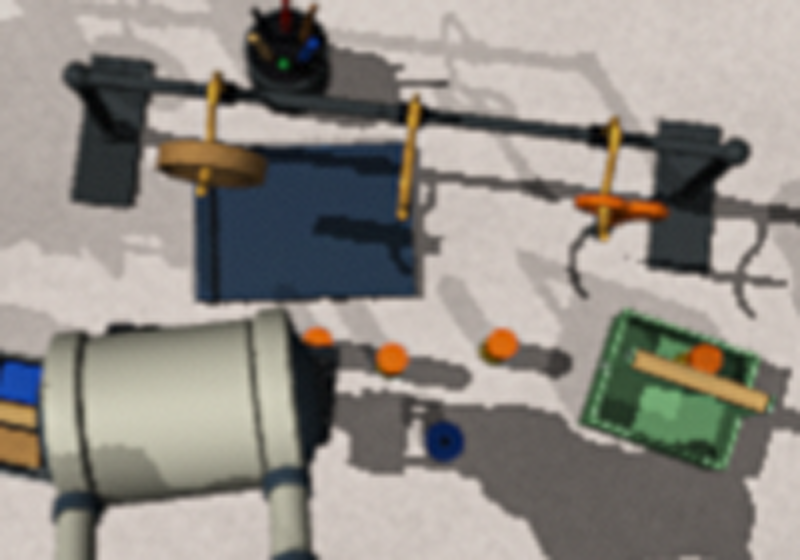

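The glue stick stands in the far half of the caddy, at (705,358), and the caddy hasn't moved. Staples are gripped (54 mm). Next I'll place them in the near half.

```bash
python3 - <<'E'
from h import *
R=tool(cy,-cx,TH); P=CAD-GX*cx+.008*cy
arm.move_to(tcp(P+.29*U,R),R); print("w",arm.current_width(),arm.current_ee_pos()-tcp(P+.29*U,R))
arm.move_l(tcp(P+.068*U,R),feed=.1); print("F",arm.current_force(),arm.current_ee_pos()-tcp(P+.068*U,R))
arm.grip(.066); arm.sleep(.3); arm.move_l(tcp(P+.29*U,R),feed=.2)
R=tool(cx); G=CAD+.029*cy
arm.move_to(tcp(G+.30*U,R),R); arm.move_joints(np.array(arm.current_joint_positions())+[40,0,0,0,0,0])
t=arm.snapshot("top");print(arm.current_t())
cv2.imwrite("pics/t3.png",cv2.resize(t[200:280,360:460,::-1],None,fx=6,fy=6,interpolation=cv2.INTER_CUBIC))
for roi in [(385,217,435,250)]:
    b=max(blobs(t,(14,60,100),(24,200,255),roi,5),key=lambda b:b[0][4])
    print("grip",cv2.minAreaRect(onz("top",b[2],.169)[:,:2].astype(np.float32)))
E
```

```text
w 0.05366274055014012 [ 0.0003  0.0008 -0.0002]
F [ 3.5256 -2.452   1.1612] [ 0.0002 -0.0002  0.0003]
24.8417
grip ((0.46174317598342896, -0.34433361887931824), (0.026930222287774086, 0.01832510344684124), 62.48924255371094)
```

View pics/t3.png

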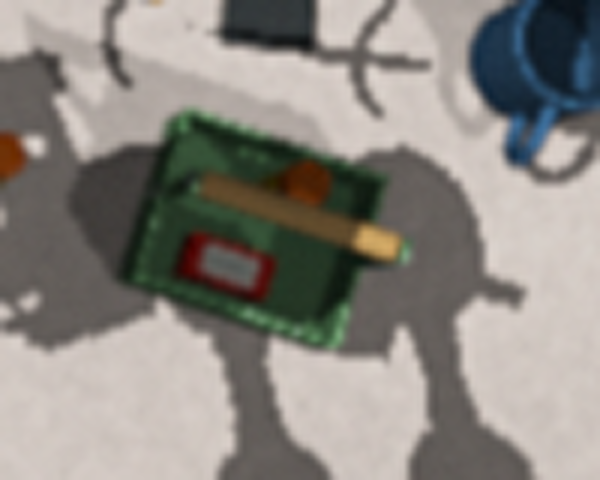

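Both things are in the tub: staples at (228,267) and glue at (305,182) in the crop. I'll re-measure the caddy with a shadow-tolerant mask, because there was a slight lateral force during placing.

```bash
python3 - <<'E'
from h import *
t=arm.snapshot("top")
hsv=cv2.cvtColor(t,cv2.COLOR_RGB2HSV)
b=max(blobs(t,(12,50,40),(26,200,255),(390,226,432,246),5),key=lambda b:b[0][4])
print(b[:2]);print("grip",cv2.minAreaRect(onz("top",b[2],.169)[:,:2].astype(np.float32)))
B=max(blobs(t,(40,40,20),(85,255,255),(370,205,440,265)),key=lambda b:b[0][4])
print("rim",cv2.minAreaRect(onz("top",B[2],.07)[:,:2].astype(np.float32)))
Z=lambda u,v:(360+(u+.5)/6-.5,200+(v+.5)/6-.5)
print(onz("top",[Z(198,183),Z(403,248)],.169),onz("top",[Z(180,112),Z(385,180),Z(340,348),Z(125,278)],.07).mean(0))
E
```

```text
([394, 227, 33, 17, 190], array([410.8895, 235.5895]))
grip ((0.4860711395740509, -0.3072100579738617), (0.11418318003416061, 0.04031886160373688), 67.9333724975586)
rim ((0.4747478663921356, -0.2989851236343384), (0.1402287781238556, 0.11390940099954605), 70.02464294433594)
[[ 0.4949 -0.2457  0.169 ]
 [ 0.4571 -0.3595  0.169 ]] [ 0.4748 -0.3     0.07  ]
```

```bash
sed -i 's/^CYAW=.*/CYAW=D(-19.5);CAD=np.array([.4760,-.3025,0]);cx,cy=frame(CYAW)/' h.py; echo 'OFF=.029' >> h.py; python3 - <<'E'
from h import *
R=tool(cx); G=CAD+OFF*cy
arm.move_to(tcp(G+.24*U,R),R); arm.grip(.06)
arm.move_l(tcp(G+.162*U,R),feed=.12); print("F",arm.current_force())
arm.grip(0); print("w",arm.current_width(),arm.current_grasp_force())
f0=arm.current_force()
arm.move_l(tcp(G+.262*U,R),feed=.08); arm.sleep(.3)
print("w",arm.current_width(),"F",arm.current_force(),f0,"M",arm.current_torque(),arm.current_t())
G2=np.array([.42,-.25,0])+OFF*cy
arm.move_l(tcp(G2+.275*U,R),feed=.1)
s=arm.snapshot("side");cv2.imwrite("pics/s4.png",cv2.resize(s[60:260,300:500,::-1],None,fx=3,fy=3))
t=arm.snapshot("top");cv2.imwrite("pics/t4.png",cv2.resize(t[140:280,300:480,::-1],None,fx=4,fy=4))
E
```

```text
F [-0.1066  0.4548  0.2645]
w 0.01543974453171358 29.996790289878845
w 0.015835793084749566 F [ 0.8906 -0.5063 -4.7728] [ 1.8647  0.1073 -1.3592] M [ 0.0986 -0.1272 -0.0131] 29.9
```

View pics/s4.png

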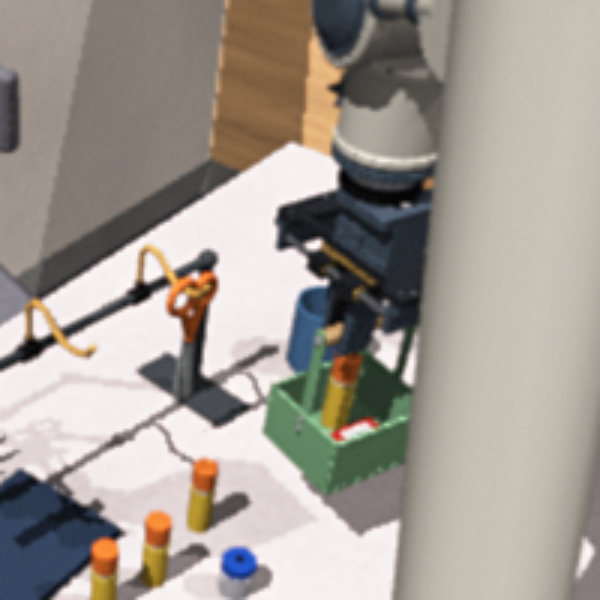

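The caddy is lifted nearly level, with both things still in it (glue at (345,390), staples at (355,430)). I'll carry it to just in front of the hook and check there.

```bash
python3 - <<'E'
from h import *
R=tool(hx); P=SEAT+OFF*hy
arm.move_l(arm.current_ee_pos()+.015*U,feed=.08)
a=P-.14*hx; a[2]=.290
arm.move_l(tcp(a,R),R,feed=.13); arm.sleep(.5)
print(arm.current_ee_pos()-tcp(a,R),arm.current_width(),arm.current_t(),arm.current_torque())
s=arm.snapshot("side");cv2.imwrite("pics/s5.png",cv2.resize(s[90:290,240:480,::-1],None,fx=3.3,fy=3,interpolation=cv2.INTER_CUBIC))
Z=np.array([SEAT,SEAT-.032*hx+.019*U,SEAT-.14*hx,SEAT-.14*hx+OFF*hy]);print(proj("side",Z))
E
```

```text
[-0. -0. -0.] 0.01549012317714814 33.6583 [ 0.0914 -0.0889  0.0033]
[[322.2601 174.0891]
 [329.6747 173.9352]
 [355.5802 197.1466]
 [348.1953 201.5814]]
```

View pics/s5.png

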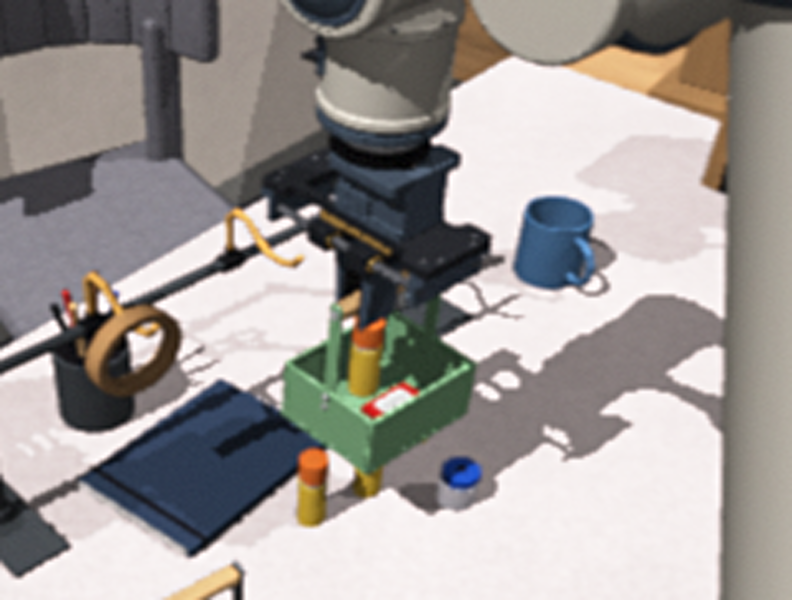

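```bash
python3 - <<'E'
from h import *
C=SEAT-.14*hx; C[2]=.290-.162+.07
for x,y,o in((.055,.065,(285,367)),(-.055,.065,(375,428)),(-.055,-.065,(473,362))):
    o=np.array([240+o[0]/3.3,90+o[1]/3]);print(proj("side",C+x*hx+y*hy)[0],o,[proj("side",C+x*hx+y*hy+.01*U)[0]])
E
```

```text
[324.7747 209.6817] [326.3636 212.3333] [array([324.8547, 207.0929])]
[351.9166 230.4449] [353.6364 232.6667] [array([352.1721, 227.8341])]
[383.8304 209.4556] [383.3333 210.6667] [array([384.2605, 206.8746])]
```

The camera bias is the same for the caddy and the hook tip, and the tilt is negligible, so I'll hang it.

```bash
python3 - <<'E'
from h import *
P=SEAT+OFF*hy
def go(x,z,f):
    a=P+x*hx; a[2]=z; R=tool(hx); arm.move_l(tcp(a,R),feed=f); F=arm.current_force(); print(x,z,F,arm.current_t()); return F
go(-.055,.287,.08); go(-.006,.281,.05); go(-.003,.264,.04)
for z in(.260,.257,.255,.253,.251,.249,.247):
    F=go(-.002,z,.03)
    if F[2]>-1.2: break
print(arm.current_width())
s=arm.snapshot("side");cv2.imwrite("pics/s6.png",cv2.resize(s[90:290,240:440,::-1],None,fx=3,fy=3,interpolation=cv2.INTER_CUBIC))
E
```

```text
-0.055 0.287 [-0.0638 -0.4455 -4.5938] 34.925
-0.006 0.281 [-0.5823 -0.7438 -5.4803] 36.0583
-0.003 0.264 [-0.6597  0.5298 -5.1318] 36.6417
-0.002 0.26 [ 0.9795 -0.3308 -3.9375] 36.925
-0.002 0.257 [ 0.4886 -1.3844 -3.8203] 37.175
-0.002 0.255 [-0.6696  0.5448 -5.8441] 37.425
-0.002 0.253 [-0.7202 -0.7239 -4.9261] 37.675
-0.002 0.251 [0.2719 0.6903 1.2397] 37.925
0.01578450794676656
```

View pics/s6.png

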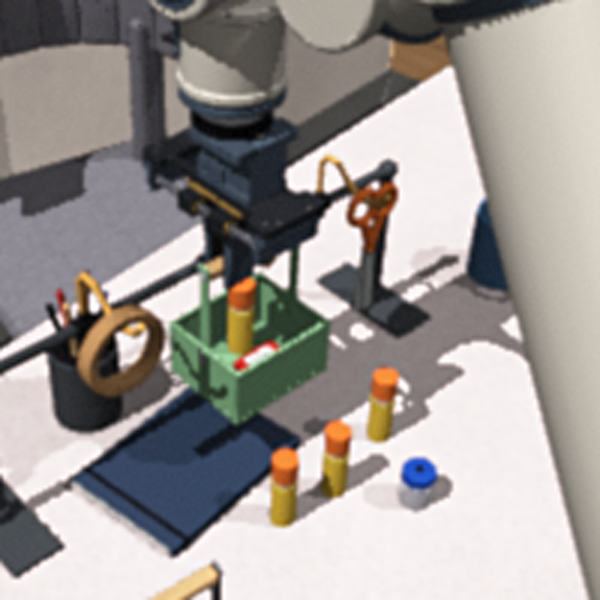

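The load came off the gripper at z = 0.251 (0.252 expected), so the bar is on the seat. Now release and withdraw.

```bash
python3 - <<'E'
from h import *
arm.grip(.036); arm.sleep(.5)
arm.move_l(arm.current_ee_pos()+.13*U,feed=.1)
arm.move_l(arm.current_ee_pos()-.15*hx,feed=.2)
arm.move_joints(np.array(arm.current_joint_positions())+[-60,0,0,0,0,0]); arm.sleep(3)
print(arm.current_t())
ims={n:arm.snapshot(n) for n in("side","top")}
a=cv2.resize(ims["side"][120:290,240:400,::-1],(400,425),interpolation=cv2.INTER_CUBIC)
b=cv2.resize(ims["top"][140:310,270:430,::-1],(400,425),interpolation=cv2.INTER_CUBIC)
cv2.imwrite("pics/end.png",np.hstack([a,b]))
C=SEAT-.155*U
for x,y in((.055,.065),(.055,-.065),(-.055,-.065),(-.055,.065)):
    p=C+x*hx+y*hy+.07*U
    print((proj("side",p)[0]-[240,120])*2.5,(proj("top",p)[0]-[270,140])*2.5+[400,0])
E
```

```text
46.125
[136.5928 189.4708] [520.2961  78.3916]
[213.4347 148.1857] [613.2801  88.9195]
[271.9623 189.0688] [605.3212 166.7784]
[194.3608 234.879 ] [511.056  156.0278]
```

View pics/end.png

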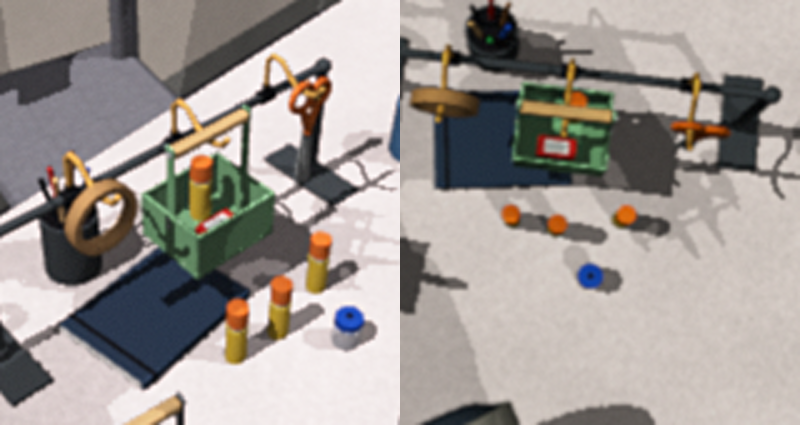

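The caddy hangs level on the free hook, with the bar's centre at about x=566 and the hook at 568. Both things are in it and nothing else has moved.

```bash
python3 -c "
from h import *
a=arm.snapshot('top').astype(int);arm.sleep(.5);b=arm.snapshot('top').astype(int)
print(abs(a-b)[140:215,310:400].max());print(arm.sign_off())"
```

```text
6
the job is handed in; nothing more can be done
None
```

I handed the job in at about 47 s on the robot's clock: the green caddy hangs level and still by the middle of its grip on the empty hook, with the glue stick and staple box inside and nothing else seen to have moved; the hand-in returned no verdict.

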